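# Lower the tube basket into the UV well and hold the dead-man lever

### The job

Hang the yellow tube basket by its wire handle in the low seat of the steel hook over the UV well, just behind its upturned tip, and let go of it. Only then flip the red safety catch all the way over to its stop, pull the green lever grip towards the robot to its stop so that the basket goes down into the well, and finish while still holding the lever there, with the basket hanging freely and still. Do not force the lever against the catch, and leave the two bottles and the yellow tube rack where they are.

Things in the scene. Friction and masses are not known exactly. Their poses are not given: they have to be found in the camera images.
- station: Fixed UV station: red base plate 210 x 345 mm, 20 mm thick. Origin at bench level; x away from the robot at yaw 0, y left, z up. Left: cream well, behind it a column (240 mm tall, front face at x = 83 mm, y 94 to 126 mm) carrying the hook. Right: lever on a cream block (120 x 106 mm, top 40 mm above bench), then the red catch at the far right.
- well: Cream square open well fixed on the station, 124 mm outside, 112 mm inside, rim 90 mm above the bench, inner floor 26 mm above it (violet). Origin: centre of its underside, at station (0, 110, 20) mm.
- carriage: Grey sliding block with the steel hook: an 8 mm round bar reaching from the column towards the robot (station -x) over the well, sloping down to its low seat and turned up at its front end. It goes straight down 50 mm as the lever goes from 0 to 0.6 rad, in proportion, and returns with it. Origin: axis of the hook bar at its lowest part, 205 mm above the bench when raised.
- hook_seat (a point): Point where the wire of a hung handle rests (centre of a 6 mm wire lying in the hook), 212 mm above the bench when raised, at station (0, 110) mm. Its axes are parallel to the station's.
- hook_tip (a point): Middle of the rounded upturned tip of the hook, 24 mm in front (station -x) of hook_seat and 11 mm above it; the metal ends 4 mm higher. A handle must pass over it from the front.
- basket: Loose yellow basket 64 x 64 x 45 mm, 0.11 to 0.19 kg; tube caps end at z = 51 mm. Origin: centre of underside. Rigid 6 mm wire handle in the plane x = 0: legs at y = +-29 mm up to z = 80 mm, then a roof shape to an apex at z = 107 mm, open below. Above the apex a stem and a blue grip tab, 20 mm (x) by 10 mm (y: pinch this way), z = 125 to 165 mm. Hangs with its x axis along the hook bar.
- basket_apex (a point): Centre of the wire at the apex of the basket's handle, 107 mm above the basket's underside. It lies within 20 mm of hook_seat when hung.
- basket_tab (a point): Point in the blue tab for gripping, 147 mm above the basket's underside, axes as the basket's.
- lever (a joint): Angle of the lever, rad: 0 = rest, leaning 0.3 rad away from the robot (station +x); 0.6 = stop, leaning 0.3 rad towards the robot. A spring returns it when let go (about 2 to 6 N at the grip, growing with the pull). While on, the catch blocks it mechanically after about 0.04 rad.
- lever_grip: Green round cross bar (a sleeve that turns freely on its own axis) of the lever, 18 mm diameter, 104 mm long along station y, between two steel arms at y = +-45 mm. Origin: its centre, 150 mm from the pivot; 193 mm above the bench at rest.
- lever_pivot (a point): Centre of the lever's hinge axis (along station y), 50 mm above the bench at station (0, -30) mm; fixed.
- catch (a joint): Safety catch, rad: 0 = on (thumb plate upright, red arm in front of the lever's right-hand steel arm), 1.2 = its stop, fully flipped, thumb plate laid over to the right, away from the lever (station -y). Stiff hinge (about 1 N at the plate's tip); stays where it is left. Starts at 0 to 0.1.
- catch_hinge (a point): Hinge of the catch, axis along station x, 140 mm above the bench at station (14.5, -125) mm; fixed.
- catch_tip (a point): Middle of the free end of the red thumb plate: 80 mm from the hinge (straight up at 0). The plate is 24 mm wide (station x) and 8 mm thick (station y at 0). A round red 10 mm arm, 60 mm long, stands at right angles to it (towards station +y at 0).
- reagent: White bottle, 54 mm diameter, 110 mm tall, loose; leave alone. Origin: centre of its underside.
- redcap: Small white bottle with a red cap, 44 mm diameter, 85 mm tall, loose; leave alone. Origin: centre of its underside.
- rack: Yellow test-tube rack, 70 x 150 mm, 55 mm tall (tubes to 81 mm), loose; leave alone. Origin: centre of its underside.
There are look-alikes about, which are no part of the job. What is shaped like the basket but turquoise is not meant.

How it is judged (in metres and radians):
On the way, in this order (a step that is already met when the one before it is completed fails the run):
1. the basket hangs by its handle on the raised hook, let go, with the catch still on (distance between basket_apex and hook_seat below 0.02 m and contact force between basket and carriage above 0.5 N and contact force between basket and the fingers below 0.05 N and contact force between basket and well below 0.05 N and value of joint lever below 0.1 rad and value of joint catch below 0.5 rad), for 0.3 s.
2. the safety catch is flipped over, the lever still at rest (value of joint catch above 0.95 rad and value of joint lever below 0.15 rad), for 0.1 s.
3. the lever is pulled to its stop (value of joint lever above 0.53 rad and value of joint catch above 0.85 rad), for 0.2 s.
At the end, for the whole second after the job is handed in: Lever held by the fingers (over 1 N) above 0.53 rad; catch above 0.85 rad; basket carried by the hook alone (apex within 20 mm of hook_seat), not touching well or fingers, underside below 80 mm and within 30 mm of the well middle, slower than 0.06 m/s (all of step 3 and contact force between the fingers and lever_grip above 1 N and distance between basket_apex and hook_seat below 0.02 m and contact force between basket and carriage above 0.5 N and contact force between basket and the fingers below 0.05 N and contact force between basket and well below 0.05 N and linear speed of basket below 0.06 m/s and height (world z) of basket below 0.08 m and horizontal distance between basket and well below 0.03 m); the arm keeps its last pose, push and grip.
It fails at once if the lever is forced while the catch is on (value of joint lever above 0.1 rad and value of joint catch below 0.6 rad).
It fails at once if the white bottle is moved more than 30 mm (distance of reagent from where it was at the start of the episode above 0.03 m).
It fails at once if the red-capped bottle is moved more than 30 mm (distance of redcap from where it was at the start of the episode above 0.03 m).
It fails at once if the tube rack is moved more than 30 mm (distance of rack from where it was at the start of the episode above 0.03 m).
It also fails if it takes over 54 s, if anything falls off the work surface, if the arm or the gripper's body presses on something with over 40 N, if the wrist force passes 120 N, or if a joint passes its speed limit or range.

### The arm

A 6-joint arm with a two-finger parallel gripper is mounted at the origin on the work surface. World frame = base frame: x ahead of the robot, y to its left, z up, the work surface at z = 0. Lengths are in mm, angles in rad, forces in N, time in s.
With the tool pointing down it reaches from about 275 to 775 mm from the base axis. Payload 14.6 kg.
Tool frame: the origin (TCP) lies between the finger pads; the fingertips stand arm.tcp_to_tips ahead of it and the grasp point (between the pads) lies 6 mm ahead of it (arm.tcp_to_tips is the distance from the TCP to the fingertips, in mm); z points along the fingers, y is the line along which they close (so a half turn about z gives the same grasp; the last joint's range is limited). The gripper opens to 85 mm and grips with 20 to 120 N. Pads are 22 mm wide; open, the fingers measure 114 mm over their backs; the gripper's body (76 mm by 85 mm) begins 54 mm behind the grasp point. The pads swing forward as they close: fully open they stand 13 mm farther back than shut.
Start: joints at [-1.32, 0.263, -0.048, 1.259, 0, 1.415], TCP at [207.24, -482.369, 224.878] pointing down, gripper open.
Joint ranges: [-2.65, 2.65], [-0.89, 1.7], [-1.18, 1.37], [-2.13, 2.11], [-1.35, 1.29], [-3.14, 3.14]. Speed limits (rad/s): [1.89, 1.89, 2.57, 2.79, 3.14, 3.14].

### API

Orientations are given as a unit quaternion [x, y, z, w].
In Python, from cell import arm, viewer gives the robot as it stands. Calls block until the motion is done:
- arm.move_pose(position, orientation): joint-space move of the TCP to a pose.
- arm.move_linear(position, attitude=None, velocity=150, threshold=None): straight line of the TCP; attitude=None keeps the orientation; velocity is the mean speed in mm/s. With threshold (N) it stops when the force on the tool has changed by that much, and returns True; else False.
- arm.movej(angles): joint-space move.
- arm.gripper_to(opening, grip_force=None): finger opening in mm; grip_force is the grip in N (None keeps the last); returns when the fingers have stopped.
- arm.sleep(seconds).
- arm.ik(position, orientation): joint angles nearest the present ones, or None.
- arm.get_state(): the state.
- viewer.grab_frame(name): name is "scene" or "top" or "wrist"; returns a dict with "img" (480x640x3 uint8, red, green, blue), "fov_y" (degrees; the focal length in pixels is half the picture's height over the tangent of half this angle, whatever the lens; pixels are square), "cx", "cy" (the principal point, pixels), "position" and "orientation" of the camera in the world. Camera axes: x right, y down, z forward; pixel columns grow to the right and rows downward; lengths in mm; the calibration is good to about 2 mm. A picture is of the moment at which its call begins. There is no depth.
A pose or a line that the arm cannot do raises arm.IKError and nothing moves.
- arm.sign_off(): hands the job in; it is judged then, once.
The state is a dict: "time_s": time; "qpos": joint angles; "dq": joint speeds; "joint_torque": joint torques, N m; "eef_pos": TCP position; "tcp_rot": TCP orientation; "wrist_force": force on the tool from outside, world axes, zero at the start; "torque": the same for the moment, N m; "width": finger opening in mm; "grasp_force": force on a finger pad.
Only numpy, scipy, OpenCV 4.12 (cv2) and the standard library are available. Lean on these libraries where they do the work, as an engineer would, in place of code of your own. Each camera call takes 0.05 s, during which the arm holds its last target. There are 200 camera calls.

## Working session

There is one attempt and no reset: what is moved stays moved. The work goes in short steps, each a Python script; the robot and the scene stay as the last script left them, time stands still between calls to the robot, and variables do not carry over. Pictures are saved under pics/ and viewed, at most 10 in all, crops included, and the job is handed in when it is done.

```bash
mkdir -p pics; ls
cat > h.py <<'E'
import numpy as np, cv2
from scipy.spatial.transform import Rotation as R
from cell import arm, viewer
def grab(n,save=None):
    f=viewer.grab_frame(n)
    if save: cv2.imwrite(f'pics/{save}.png',f['img'][:,:,::-1])
    return f
def foc(f): return 240/np.tan(np.radians(f['fov_y'])/2)
def ray(f,u,v):
    d=np.array([(u-f['cx'])/foc(f),(v-f['cy'])/foc(f),1.])
    return np.array(f['position']),R.from_quat(f['orientation']).apply(d)
def onz(f,u,v,z):
    p,d=ray(f,u,v); return p+d*(z-p[2])/d[2]
def proj(f,P):
    c=R.from_quat(f['orientation']).inv().apply(np.array(P)-f['position'])
    return c[:2]/c[2]*foc(f)+[f['cx'],f['cy']]
def tri(a,b):
    (p,d),(q,e)=a,b; d=d/np.linalg.norm(d);e=e/np.linalg.norm(e)
    s=np.linalg.lstsq(np.c_[d,-e],q-p,rcond=None)[0]
    return (p+s[0]*d+q+s[1]*e)/2, np.linalg.norm(p+s[0]*d-q-s[1]*e)
E
python3 - <<'E'
from h import *
for n in('scene','top'):
    f=grab(n,n+'0'); print(n,f['fov_y'],f['cx'],f['cy'],f['position'],R.from_quat(f['orientation']).as_matrix().round(3).tolist())
s=arm.get_state();print(s['tcp_rot'],s['time_s'],arm.tcp_to_tips)
E
```

```text
pics
scene 49.56329985683107 318.2006773924727 243.99773408173644 [1433.85074162  111.84934977  759.54996063] [[-0.109, 0.535, -0.838], [0.994, 0.068, -0.086], [0.011, -0.842, -0.539]]
top 45.31173629223005 311.2072364574237 239.74660282840608 [ 397.5360027    24.38793261 1589.96944499] [[-0.003, -0.996, 0.093], [-1.0, 0.003, 0.001], [-0.001, -0.093, -0.996]]
[ 9.79487182e-01  2.01505897e-01 -9.49022864e-06 -4.82760438e-04] 0.1 25.0
```

View pics/scene0.png

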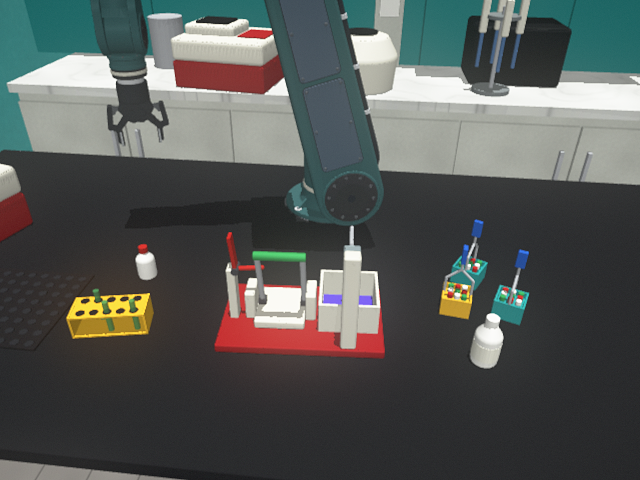

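View pics/top0.png

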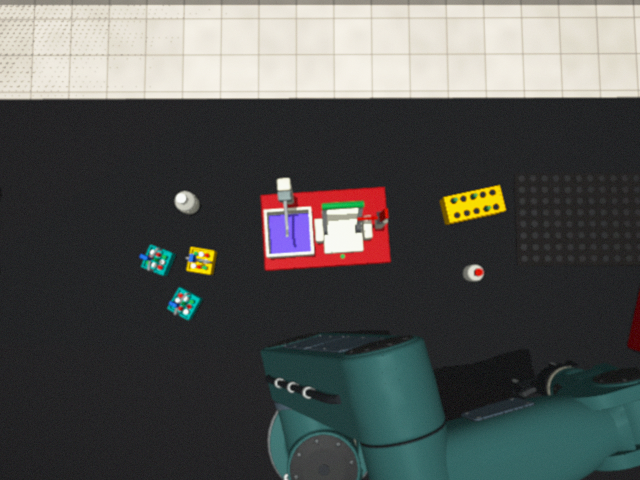

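The scene view shows three baskets: turquoise at scene (469,270) and (511,303), which are the look-alikes, and one yellow at scene (457,298) and top (200,261). The yellow one fits the description. The yellow thing at scene (110,315) and top (473,205) is the rack. The station's red plate is at top (325,228). I'll measure these now and check a crop.

Run:
```python
from h import *
f=grab('top');g=grab('scene')
def hsv(f): return cv2.cvtColor(f['img'],cv2.COLOR_RGB2HSV)
h=hsv(f)
red=(((h[...,0]<6)|(h[...,0]>174))&(h[...,1]>150)&(h[...,2]>90)).astype(np.uint8); red[:, :240]=0; red[:,410:]=0;red[320:]=0
c=max(cv2.findContours(red,0,2)[0],key=cv2.contourArea)
hull=cv2.convexHull(c)[:,0]
P=np.array([onz(f,u,v,20)[:2] for u,v in hull]).astype(np.float32)
r=cv2.minAreaRect(P); print('plate',r, cv2.boxPoints(r).round(1).tolist())
for nm,F in(('top',f),('scene',g)):
    H=hsv(F)
    y=((H[...,0]>17)&(H[...,0]<32)&(H[...,1]>150)&(H[...,2]>90)).astype(np.uint8)
    b=((H[...,0]>100)&(H[...,0]<122)&(H[...,1]>170)&(H[...,2]>60)).astype(np.uint8)
    for k,m in(('y',y),('b',b)):
        n,_,st,ce=cv2.connectedComponentsWithStats(m)
        print(nm,k,[(st[i].tolist(),ce[i].round(1).tolist()) for i in range(1,n) if st[i][4]>12])
    if nm=='top':
        y2=y.copy();y2[:,:180]=0;y2[:,225:]=0
        pts=cv2.findNonZero(y2)[:,0]
        for z in(45,):
            Q=np.array([onz(f,u,v,z)[:2] for u,v in pts]).astype(np.float32); print('basket',cv2.minAreaRect(Q))
a=cv2.resize(f['img'][235:325,130:230],(400,360),interpolation=cv2.INTER_CUBIC)
b=cv2.resize(g['img'][215:325,430:540],(400,360),interpolation=cv2.INTER_CUBIC)
cv2.imwrite('pics/crop1.png',np.hstack([a,b])[:,:,::-1])
```

```text
plate ((575.9751586914062, -13.501754760742188), (211.80526733398438, 350.4711608886719), 3.6508727073669434) [[459.1000061035156, 154.60000610351562], [481.3999938964844, -195.10000610351562], [692.7999877929688, -181.60000610351562], [670.5, 168.10000610351562]]
top y [([440, 185, 67, 40, 1591], [472.6, 204.4]), ([186, 246, 30, 29, 447], [202.3, 260.6])]
top b [([139, 254, 12, 6, 49], [143.6, 256.8]), ([189, 255, 6, 6, 30], [191.8, 257.6]), ([168, 301, 11, 7, 42], [172.7, 303.8])]
basket ((486.8352966308594, 323.255126953125), (73.84494018554688, 69.80725860595703), 80.95905303955078)
scene y [([439, 282, 33, 37, 671], [455.1, 304.8]), ([66, 293, 88, 46, 2828], [109.3, 316.6])]
scene b [([472, 220, 11, 18, 144], [477.1, 228.1]), ([461, 245, 8, 20, 89], [464.4, 253.6]), ([515, 250, 14, 19, 175], [521.6, 258.6])]
```

View pics/crop1.png

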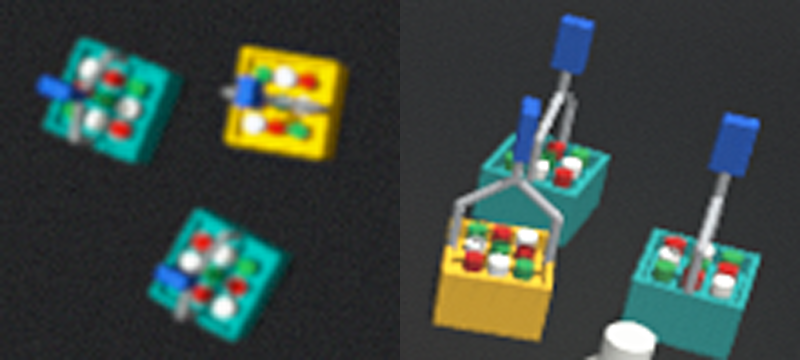

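The crop confirms it: the yellow basket stands with its handle plane roughly along world y, and its blue tab is separate from both turquoise baskets. Next I'll hover over it and take a wrist view.

```bash
cat >> h.py <<'E'
def q(yaw): return (R.from_euler('z',yaw)*R.from_euler('x',np.pi)).as_quat()
E
python3 - <<'E'
from h import *
f=grab('top');g=grab('scene')
T,e=tri(ray(f,191.8,257.6),ray(g,464.4,253.6));print('tab',T,e)
print('hooktip?', onz(f,286,237,223))
s=arm.ik([T[0]-40,T[1],280],q(-.15));print(s)
arm.gripper_to(40)
arm.move_pose([T[0]-40,T[1],280],q(-.15))
w=grab('wrist','w1');print(w['position'],R.from_quat(w['orientation']).as_matrix().round(2).tolist(),w['fov_y'],w['cx'],w['cy'],proj(w,T),arm.get_state()['time_s'])
E
```

```text
tab [487.55511035 325.63667273 151.93571341] 1.2255152350402319
hooktip? [531.69003139  85.87910206 223.        ]
[ 0.48176544  0.3045098   0.15978682  1.42607334  0.         -2.50982721]
[512.68892441 314.41321382 427.86222939] [[-0.15, -0.95, -0.26], [-0.99, 0.15, 0.04], [0.0, 0.26, -0.97]] 64.26878224402125 322.4151782092691 238.6909490715066 [312.09996952 173.99047104] 4.1333
```

View pics/w1.png

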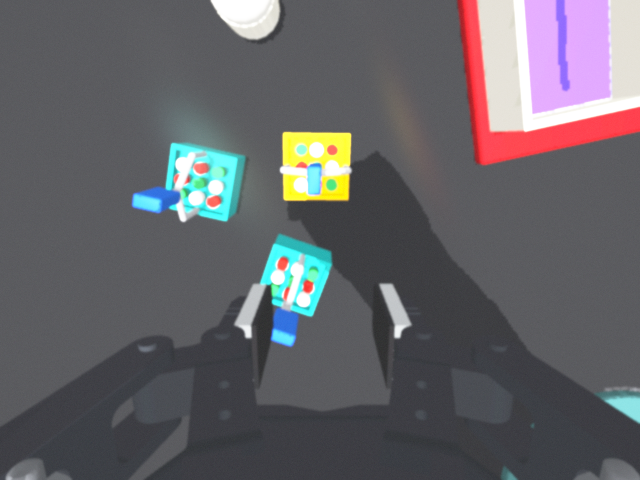

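The wrist view shows the yellow body's top square at about (283..351, 133..200), aligned with the image, so yaw is about -0.15. Its blue tab is at (314,179), and the turquoise basket at (295,275) is well to the robot side. I'll refine the pose, grasp and lift.

Run:
```python
from h import *
w=grab('wrist');H=cv2.cvtColor(w['img'],cv2.COLOR_RGB2HSV)
y=((H[...,0]>17)&(H[...,0]<35)&(H[...,1]>150)&(H[...,2]>90)).astype(np.uint8)
y[:120]=0;y[210:]=0
Q=np.array([onz(w,*p,45)[:2] for p in cv2.findNonZero(y)[:,0]]).astype(np.float32)
r=cv2.minAreaRect(Q);print('body',r)
b=((H[...,0]>95)&(H[...,0]<125)&(H[...,1]>120)).astype(np.uint8);b[:150]=0;b[210:]=0;b[:,:290]=0;b[:,340:]=0
m=cv2.findNonZero(b)[:,0];Q2=np.array([onz(w,*p,165)[:2] for p in m]).astype(np.float32)
print('tab@165',cv2.minAreaRect(Q2),m.min(0),m.max(0))
yaw=np.radians((r[2]+45)%90-45)
T=np.array([r[0][0],r[0][1]]);print(yaw,T)
c=np.array([487,324.5])
if np.linalg.norm(T-c)<5 and abs(yaw+.15)<.06:
    c=(c+T)/2
    arm.move_linear([*c,230],q(yaw));arm.move_linear([*c,156],velocity=100)
    arm.gripper_to(0,40);s=arm.get_state();print(s['width'],s['grasp_force'],s['eef_pos'])
    arm.move_linear([*c,300]); s=arm.get_state();print(s['width'],s['wrist_force'],s['time_s'])
    grab('wrist','w2');print(c,yaw)
```

```text
body ((483.7323303222656, 324.9992370605469), (65.8521957397461, 66.25069427490234), 80.40117645263672)
tab@165 ((485.76300048828125, 324.24200439453125), (8.149893760681152, 20.37076759338379), 81.24327850341797) [308 163] [320 193]
-0.16753107521945113 [483.73233032 324.99923706]
7.311906558541509 39.340513944625854 [485.67354777 325.01680558 156.54463106]
7.302571305645176 [-0.76770311 -0.70467752 -1.42955587] 7.15
[485.36616516 324.74961853] -0.16753107521945113
```

Run:
```python
from h import *
arm.move_linear([445,88,305],q(.064),velocity=200)
w=grab('wrist','w3');t=grab('top','t3');g=grab('scene','s3')
H=cv2.cvtColor(t['img'],cv2.COLOR_RGB2HSV)
print(arm.get_state()['eef_pos'],arm.get_state()['time_s'])
c,s=np.cos(.064),np.sin(.064);O=np.array([576,-13.5])
def W(x,y,z): return [O[0]+c*x-s*y,O[1]+s*x+c*y,z]
for n,p in dict(seat=W(0,110,205),tip=W(-24,110,227),grip=W(44,-30,193),gl=W(44,22,193),gr=W(44,-82,193),ctip=W(14.5,-125,220),w1=W(-62,48,90),w2=W(62,48,90),w3=W(62,172,90),w4=W(-62,172,90)).items():
    print(n,np.round(p),*[proj(f,p).round(1) for f in(w,t,g)])
```

```text
Traceback (most recent call last):
cell.IKError: the arm cannot follow that straight line within its joint ranges
```

Run:
```python
from h import *
print(np.round(arm.get_state()['qpos'],2))
for x in(445,500,545,570):
  for z in(290,305):
    for y in(.064,.064+np.pi):
      k=arm.ik([x,88+.064*(x-445),z],q(y));print(x,z,round(y,2),None if k is None else np.round(k,2))
```

```text
[ 0.45  0.36  0.3   1.51 -0.   -2.52]
445 290 0.06 [ 0.02  0.13 -0.05  1.39  0.    3.09]
445 290 3.21 [ 0.02  0.13 -0.05  1.39  0.   -0.05]
445 305 0.06 [ 0.02  0.13 -0.01  1.43  0.    3.09]
445 305 3.21 [ 0.02  0.13 -0.01  1.43  0.   -0.05]
500 290 0.06 [0.02 0.22 0.07 1.42 0.   3.1 ]
500 290 3.21 [ 0.02  0.22  0.07  1.42  0.   -0.04]
500 305 0.06 [0.02 0.22 0.11 1.46 0.   3.1 ]
500 305 3.21 [ 0.02  0.22  0.11  1.46  0.   -0.04]
545 290 0.06 [0.02 0.3  0.19 1.45 0.   3.1 ]
545 290 3.21 [ 0.02  0.3   0.19  1.45  0.   -0.04]
545 305 0.06 [0.02 0.3  0.23 1.49 0.   3.1 ]
545 305 3.21 [ 0.02  0.3   0.23  1.49  0.   -0.04]
570 290 0.06 [0.03 0.35 0.26 1.48 0.   3.1 ]
570 290 3.21 [ 0.03  0.35  0.26  1.48  0.   -0.04]
570 305 0.06 [0.03 0.35 0.3  1.52 0.   3.1 ]
570 305 3.21 [ 0.03  0.35  0.3   1.52  0.   -0.04]
```

Run:
```python
from h import *
arm.move_linear([485.4,324.7,330])
arm.move_pose([445,88,305],q(.064+np.pi))
w=grab('wrist','w3');t=grab('top','t3');g=grab('scene','s3')
print(arm.get_state()['eef_pos'],arm.get_state()['width'],arm.get_state()['time_s'])
c,s=np.cos(.064),np.sin(.064);O=np.array([576,-13.5])
def W(x,y,z): return [O[0]+c*x-s*y,O[1]+s*x+c*y,z]
for n,p in dict(seat=W(0,110,205),tip=W(-24,110,227),grip=W(44,-30,193),gl=W(44,22,193),gr=W(44,-82,193),ctip=W(14.5,-125,220),w1=W(-62,48,90),w2=W(62,48,90),w3=W(62,172,90),w4=W(-62,172,90)).items():
    print(n,np.round(p),*[proj(f,p).round(1) for f in(w,t,g)])
a=cv2.resize(t['img'][170:290,240:400],(640,480),interpolation=cv2.INTER_CUBIC)
cv2.imwrite('pics/t3c.png',a[:,:,::-1])
```

```text
[445.0655144   88.15443138 304.95155818] 8.005148999283591 9.8167
seat [569.  96. 205.] [323.9 396.6] [282.1 222.4] [355.2 245.8]
tip [545.  95. 227.] [324.1 387.6] [282.2 231.3] [355.6 230. ]
grip [622. -41. 193.] [152.1 433.1] [338.1 201.5] [282.3 260.9]
gl [619.  11. 193.] [215.8 433.2] [317.  202.9] [309.3 261.9]
gr [625. -93. 193.] [ 88.3 433.1] [359.2 200.1] [255.4 260. ]
ctip [ 598. -137.  220.] [  0.7 427.1] [378.9 209.2] [234.9 239.2]
w1 [511.  30.  90.] [261.8 268.1] [309.5 249.7] [323.9 273.6]
w2 [635.  38.  90.] [266.4 375.9] [306.3 202.9] [321.7 310. ]
w3 [627. 162.  90.] [380.4 376. ] [259.4 206.1] [384.  312.4]
w4 [503. 154.  90.] [385.4 268.2] [262.1 252.9] [380.6 275.6]
```

View pics/w3.png

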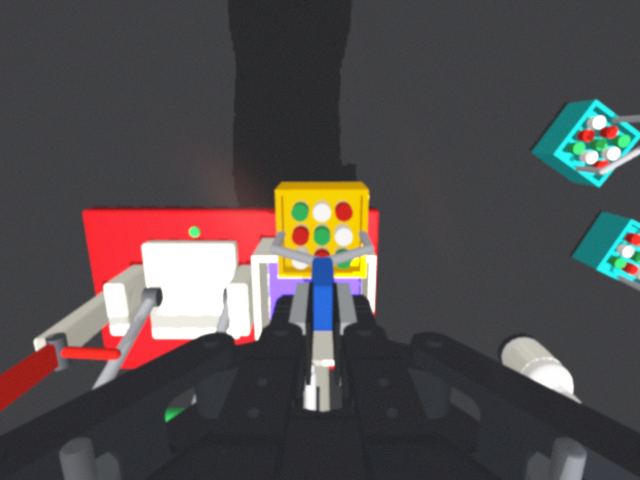

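View pics/t3c.png

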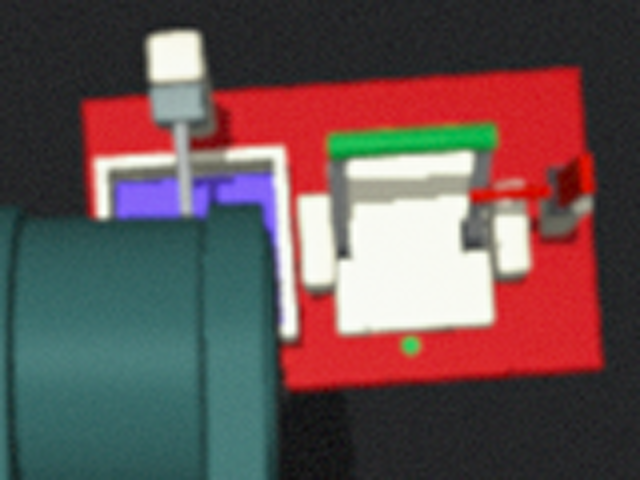

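The wrist and top views show the green grip at top px (343.3,204.8) and the well's back rim corners at (263.8,210) and (311.7,207). All of these are about (+4.6,+3.7) px from my predictions, so the plate isn't centred on the station origin. I'll take the origin from the well rim and grip instead.

Run:
```python
from h import *
t=grab('top');I=cv2.imread('pics/top0.png')[:,:,::-1].copy();H=cv2.cvtColor(I,cv2.COLOR_RGB2HSV)
w=((H[...,1]<60)&(H[...,2]>150)).astype(np.uint8);w[:,:258]=0;w[:,314:]=0;w[:200]=0;w[265:]=0
vi=((H[...,0]>115)&(H[...,0]<140)&(H[...,1]>80)).astype(np.uint8);vi[:,:258]=0;vi[:,318:]=0;vi[:200]=0;vi[265:]=0
m=cv2.findNonZero(w|vi)[:,0]
r=cv2.minAreaRect(np.array([onz(t,*p,90)[:2] for p in m]).astype(np.float32));print('well',r)
gr=((H[...,0]>50)&(H[...,0]<80)&(H[...,1]>120)).astype(np.uint8);gr[:,:315]=0;gr[:,370:]=0;gr[215:]=0;gr[:190]=0
m=cv2.findNonZero(gr)[:,0]
r2=cv2.minAreaRect(np.array([onz(t,*p,198)[:2] for p in m]).astype(np.float32));print('grip',r2)
# scene grip, for cross-check by triangulation
g=grab('scene');S=cv2.cvtColor(g['img'],cv2.COLOR_RGB2HSV)
gs=((S[...,0]>50)&(S[...,0]<80)&(S[...,1]>120)).astype(np.uint8);gs[:,:240]=0;gs[:,320:]=0;gs[:245]=0;gs[275:]=0
ms=cv2.findNonZero(gs)[:,0];cs=cv2.minAreaRect(ms)[0];ct=cv2.minAreaRect(m)[0];print(cs,ct,tri(ray(t,*ct),ray(g,*cs)))
for yaw in(.05,.064,.075):
    c,s=np.cos(yaw),np.sin(yaw);A=np.array([[c,-s],[s,c]])
    print(yaw,'O from well',np.array(r[0])-A@[0,110],'grip',np.array(r2[0])-A@[44.3,-30])
```

```text
well ((568.29443359375, 86.21503448486328), (144.8363800048828, 125.24005889892578), 3.834794759750366)
grip ((611.9810180664062, -51.160789489746094), (14.784369468688965, 100.54984283447266), 3.4424312114715576)
(278.4961242675781, 255.61654663085938) (342.5408630371094, 205.15370178222656) (array([611.87413652, -50.38720054, 197.90420814]), np.float64(1.5317175515943275))
0.05 O from well [573.79214221 -23.64749416] grip [566.23700645 -23.41235888]
0.064 O from well [575.3296286 -23.5597624] grip [565.85302395 -24.05547342]
0.075 O from well [576.53670139 -23.47573551] grip [565.55766221 -24.56451098]
```

```bash
cat >> h.py <<'E'
YAW=.064; O=np.array([566.,-24.])
def W(x,y,z):
    c,s=np.cos(YAW),np.sin(YAW); return np.array([O[0]+c*x-s*y,O[1]+s*x+c*y,z])
E
python3 - <<'E'
from h import *
qq=q(YAW+np.pi)
arm.move_linear(W(-80,110,290),qq)
print(arm.move_linear(W(0,110,290),velocity=100,threshold=6))
s=arm.get_state();print(s['eef_pos'],s['wrist_force'],s['time_s'])
print(arm.move_linear(W(0,110,257),velocity=40,threshold=2.5))
s=arm.get_state();print(s['eef_pos'],s['wrist_force'],s['time_s'],s['width'])
w=grab('wrist','w4');g=grab('scene','s4')
a=np.hstack([cv2.resize(w['img'][150:480,150:500],(400,377)),cv2.resize(g['img'][180:355,250:436],(400,377),interpolation=cv2.INTER_CUBIC)])
cv2.imwrite('pics/c4.png',a[:,:,::-1])
E
```

```text
False
[558.55632561  85.80776166 290.15242536] [ 0.72191708  0.08925178 -1.09982036] 11.2667
True
[558.5291372   85.81388286 262.88869986] [0.03257956 0.5418936  3.74793468] 11.9083 7.718742737084305
```

View pics/c4.png

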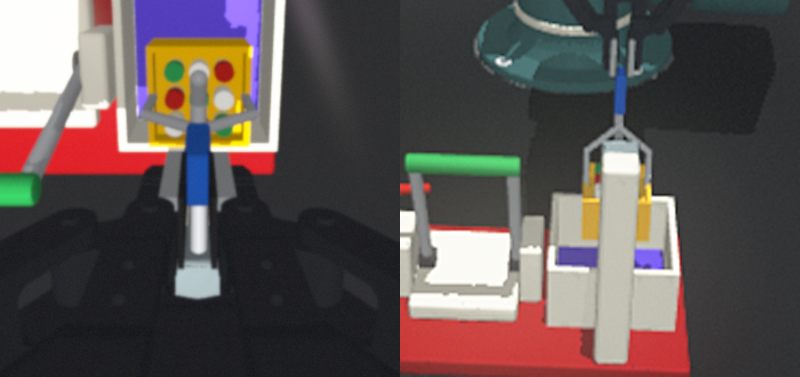

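In the wrist crop the hook tip at (198,72) sticks out in front of the wire, under the handle roof. Contact came at apex height of about 213 mm, so the handle is in the seat. I'll release and check.

Run:
```python
from h import *
arm.gripper_to(34)
p=arm.get_state()['eef_pos']
arm.move_linear([p[0],p[1],345],velocity=120)
w=grab('wrist','w5');s=arm.get_state();print(s['wrist_force'],s['time_s'])
arm.gripper_to(0,40)
print(arm.ik(W(8,-95,240),q(YAW+np.pi)),arm.ik(W(8,-170,185),q(YAW+np.pi)))
# grip pose options
for a in(np.pi/2,-np.pi/2): print(arm.ik(W(44,-35,199),q(YAW+a)),arm.ik(W(-47,-35,199),q(YAW+a)))
```

```text
[-0.52968566  0.33442194 -0.33723263] 13.2667
[-0.33877162  0.37755165  0.1636185   1.35686318  0.         -0.40277162] [-0.45117974  0.43343984  0.10537227  1.24272876  0.         -0.51517974]
[-0.22389322  0.42697968  0.13274856  1.2765652   0.          1.28290311] [-0.27353513  0.27232623 -0.10608475  1.19238534  0.          1.2332612 ]
[-0.22389322  0.42697968  0.13274856  1.2765652   0.         -1.85868954] [-0.27353513  0.27232623 -0.10608475  1.19238534  0.         -1.90833146]
```

View pics/w5.png

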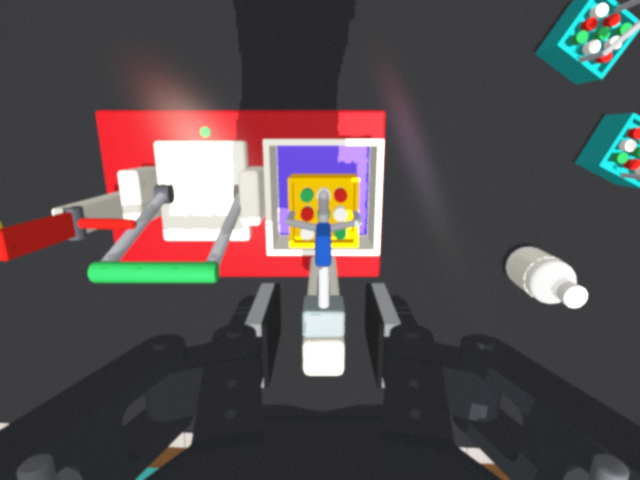

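The basket hangs freely on the hook, with its tab at (323,243) and the fingers clear. Next is the catch.

Run:
```python
from h import *
qq=q(YAW+np.pi)
arm.move_linear(W(14,-101,330),qq,velocity=250)
def tcp(th,r=60,hw=14.5,off=4):
    y=-125-r*np.sin(th)+off*np.cos(th); z=140+r*np.cos(th)+off*np.sin(th)
    return W(14,y+hw,z+25)
arm.move_linear(W(14,-101,225),velocity=200)
for th in(.05,.3,.55,.8,1.0):
    r=arm.move_linear(tcp(th),velocity=80,threshold=25)
    s=arm.get_state();print(th,r,np.round(s['wrist_force'],1))
    if r: break
else:
    for th in(1.2,1.3,1.4):
        r=arm.move_linear(tcp(th),velocity=40,threshold=8)
        s=arm.get_state();print(th,r,np.round(s['wrist_force'],1),s['eef_pos'],tcp(th))
        if r: break
g=grab('scene','s6');t=grab('top','t6');print(s['time_s'])
for th in(0,.9,1.2):
    P=W(14.5,-125-80*np.sin(th),140+80*np.cos(th));print(th,proj(g,P),proj(t,P))
a=np.hstack([cv2.resize(g['img'][190:340,190:340],(400,400),interpolation=cv2.INTER_CUBIC),cv2.resize(t['img'][170:270,310:410],(400,400),interpolation=cv2.INTER_CUBIC)])
cv2.imwrite('pics/c6.png',a[:,:,::-1])
```

```text
0.05 False [-0.2 -0.5  0.8]
0.3 False [-0.7 -0.1 -0.1]
0.55 False [-1.3  0.7  0.2]
0.8 False [0.4 0.2 0.4]
1.0 False [-0.2  0.3  1.1]
1.2 False [-0.9 -0.1  0. ] [ 590.40108603 -187.7552945   190.29338283] [ 590.52239799 -187.73977646  190.46962161]
1.3 False [0.  0.5 0.4] [ 590.53146925 -189.98885061  184.65031888] [ 590.66761603 -190.00570957  184.90416246]
1.4 False [ 0.2 -0.4  0.2] [ 590.65386421 -191.71933719  178.83022542] [ 590.77657326 -191.70584117  179.13982749]
17.975
0 [230.88276404 236.181239  ] [383.33848661 213.32569352]
0.9 [200.96137501 247.99802548] [407.25795601 213.34087407]
1.2 [196.26043983 256.3903321 ] [410.6432962  214.17706965]
```

View pics/c6.png

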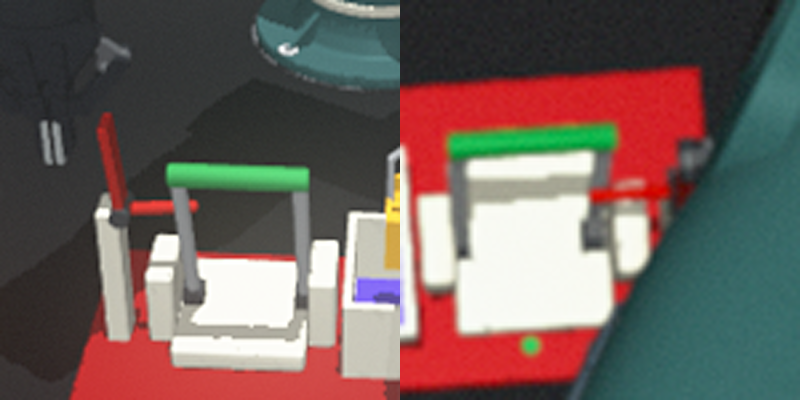

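The scene crop shows the thumb plate still upright at (229,234), so the fingers missed it. Before repeating, I'll check where the fingertips are against the projected TCP and tips.

Run:
```python
from h import *
s=arm.get_state();p=np.array(s['eef_pos']);print(s['width'],p,s['tcp_rot'],s['time_s'])
g=grab('scene');I=g['img'].copy()
for k,d in enumerate((0,25)):
    u=proj(g,p-[0,0,d]);print(u);cv2.drawMarker(I,tuple(int(round(x)) for x in u),[(255,255,0),(255,0,255)][k],0,5,1)
for z in(0,30,60): print('z',z,proj(g,p+[0,0,z]))
cv2.imwrite('pics/c7.png',cv2.resize(I[180:300,170:270],(600,720),interpolation=cv2.INTER_NEAREST)[:600,:,::-1])
```

```text
0.06623900826147003 [ 590.77527516 -191.68801713  179.15463901] [-3.19843923e-02  9.99488368e-01  2.15456843e-05 -1.54068974e-05] 18.075
[210.83895212 252.58919435]
[212.06755605 262.81738067]
z 0 [210.83895212 252.58919435]
z 30 [209.32216574 239.96187542]
z 60 [207.75696284 226.93148671]
```

View pics/c7.png

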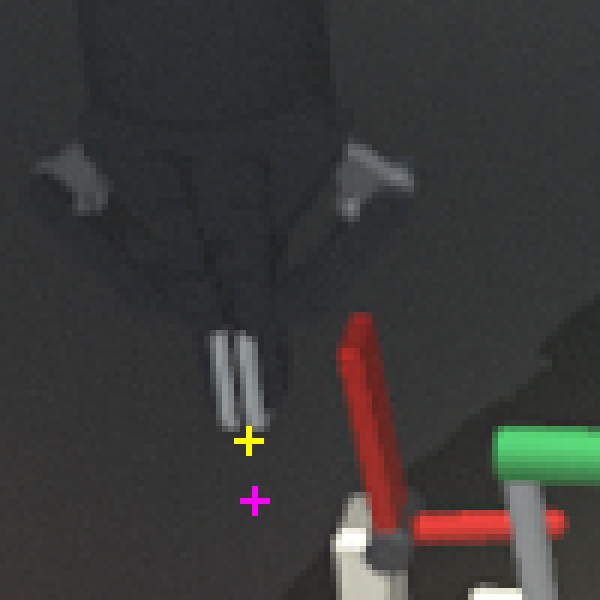

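The closed pads' light tips end at the yellow cross, i.e. level with the TCP rather than 25 mm below it. The sweep therefore passed just over the plate. I'll repeat it 25 mm lower with force thresholds.

Run:
```python
from h import *
def tcp(th,r=60,hw=14.5,off=4):
    y=-125-r*np.sin(th)+off*np.cos(th); z=140+r*np.cos(th)+off*np.sin(th)
    return W(14,y+hw,z)
p=arm.get_state()['eef_pos']
arm.move_linear([p[0],p[1],270],velocity=250)
arm.move_linear(W(14,-101,270),velocity=250)
print(arm.move_linear(W(14,-101,200),velocity=150,threshold=10))
for th in(.05,.3,.55,.8,1.0,1.1,1.2,1.3,1.4):
    r=arm.move_linear(tcp(th),velocity=80 if th<1 else 40,threshold=20 if th<1 else 9)
    s=arm.get_state();print(th,r,np.round(s['wrist_force'],1),np.round(s['eef_pos']-tcp(th),1))
    if r: break
g=grab('scene','s8');t=grab('top','t8');print(s['time_s'])
a=np.hstack([cv2.resize(g['img'][190:340,170:320],(400,400),interpolation=cv2.INTER_CUBIC),cv2.resize(t['img'][170:270,330:430],(400,400),interpolation=cv2.INTER_CUBIC)])
cv2.imwrite('pics/c8.png',a[:,:,::-1])
```

```text
False
0.05 False [ 0.1  0.  -0.7] [ 0.4 -0.8  0.7]
0.3 False [-0.2  0.6 -0.7] [-0.  -0.6 -0.1]
0.55 False [-0.3 -0.1  0.4] [-0.1 -0.5 -0.4]
0.8 False [-0.8  0.2 -0. ] [-0.2 -0.3 -0.5]
1.0 False [ 0.6 -0.   0.6] [-0.1 -0.1 -0.2]
1.1 False [0.5 0.8 0.1] [-0.2 -0.  -0.3]
1.2 False [0.2 0.6 0.3] [-0.2 -0.  -0.3]
1.3 False [-0.1  0.5 -0.6] [-0.2 -0.  -0.3]
1.4 True [-3.2  2.6 14. ] [0.4 0.1 1.8]
22.5
```

View pics/c8.png

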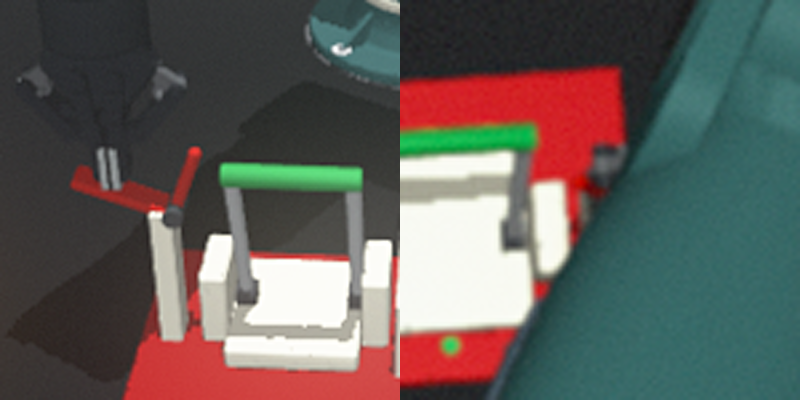

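The catch is fully over: in the scene crop the plate lies left, resting on its stop with 14 N, and the red arm is upright. Now I'll grip the lever and pull it along its arc.

Run:
```python
from h import *
qq=q(YAW-np.pi/2)
p=arm.get_state()['eef_pos']
arm.move_linear([p[0],p[1],290],velocity=250)
arm.gripper_to(45)
arm.move_pose(W(44.3,-30,290),qq)
r=arm.move_linear(W(44.3,-30,170),velocity=120,threshold=8)
s=arm.get_state();print(r,s['eef_pos'],s['wrist_force'],s['time_s'])
if not r:
    arm.gripper_to(0,30);s=arm.get_state();print(s['width'],s['grasp_force'],s['wrist_force'],s['time_s'])
    if s['width']>10:
        for th in np.r_[.1:.61:.1]:
            f=.3-th
            r=arm.move_linear(W(150*np.sin(f),-30,170+150*(np.cos(f)-np.cos(.3))),velocity=90,threshold=25)
            s=arm.get_state();print(round(th,2),r,np.round(s['wrist_force'],1),round(s['width'],1),s['time_s'])
            if r: break
```

```text
False [612.44653606 -51.21088361 170.69560341] [-0.03660016 -0.47155416  0.20957556] 26.1583
17.01693184999354 29.256069660186768 [-10.30057172  -2.22408409   6.78182988] 26.5167
0.1 False [ 2.5 -0.6 -3. ] 17.1 26.8333
0.2 False [3.2 0.2 1.4] 16.7 27.15
0.3 False [4.7 0.5 6.6] 16.7 27.4667
0.4 False [4.2 1.5 9.4] 16.4 27.7833
0.5 False [ 2.4  1.1 13.2] 17.0 28.1
0.6 False [-0.2  2.2 17.8] 16.9 28.4167
```

```bash
cat > chk.py <<'E'
from h import *
def chk():
    g=grab('scene');t=grab('top')
    for nm,F,(r0,r1,c0,c1) in(('scene',g,(215,300,230,330)),('top',t,(190,260,310,375))):
        H=cv2.cvtColor(F['img'],cv2.COLOR_RGB2HSV)
        m=np.zeros(H.shape[:2],np.uint8);m[r0:r1,c0:c1]=((H[...,0]>50)&(H[...,0]<80)&(H[...,1]>120))[r0:r1,c0:c1]
        n,_,st,ce=cv2.connectedComponentsWithStats(m)
        print(nm,[(st[i].tolist(),ce[i].round(1).tolist()) for i in range(1,n) if st[i][4]>15])
        for th in(0,.5,.6):
            f=.3-th;print(th,*[proj(F,W(150*np.sin(f),y,50+150*np.cos(f))).round(1) for y in(-82,-30,22)],end=' | ')
        print()
    H=cv2.cvtColor(g['img'],cv2.COLOR_RGB2HSV)
    y=((H[...,0]>17)&(H[...,0]<32)&(H[...,1]>150)&(H[...,2]>90)).astype(np.uint8);y[:,:300]=0
    b=((H[...,0]>100)&(H[...,0]<122)&(H[...,1]>170)&(H[...,2]>60)).astype(np.uint8);b[:,:310]=0;b[:,400:]=0
    for m in(y,b):
        n,_,st,ce=cv2.connectedComponentsWithStats(m);print([st[i].tolist() for i in range(1,n) if st[i][4]>10])
    print('tab pred',proj(g,W(0,110,252)),proj(g,W(0,110,202)))
    s=arm.get_state();print(np.round(s['wrist_force'],1),s['eef_pos'],s['width'],s['grasp_force'],s['time_s'])
if __name__=='__main__': chk()
E
python3 chk.py
```

```text
scene [([259, 228, 18, 9, 136], [267.4, 232.2]), ([289, 229, 20, 9, 169], [298.3, 232.9])]
0 [251.1 256.7] [277.8 257.6] [304.6 258.6] | 0.5 [256.6 235.1] [281.7 235.9] [307.  236.8] | 0.6 [257.7 232.9] [282.5 233.8] [307.4 234.6] | 
top []
0 [363.6 204. ] [342.4 205.4] [321.3 206.8] | 0.5 [366.  233.8] [344.7 235.2] [323.4 236.6] | 0.6 [366.3 239.9] [345.  241.3] [323.8 242.7] | 
[[334, 274, 8, 30, 138], [359, 275, 6, 30, 105]]
[[349, 232, 5, 18, 63]]
tab pred [351.2678476  222.29926504] [350.12635306 243.99893985]
[-0.1  1.5 18.4] [525.01566649 -56.8344146  171.20641967] 16.685936062205545 31.90003752708435 28.5167
```

Run:
```python
from chk import *
I=cv2.imread('pics/s8.png')
H=cv2.cvtColor(I,cv2.COLOR_BGR2HSV)
b=((H[...,0]>100)&(H[...,0]<122)&(H[...,1]>170)&(H[...,2]>60)).astype(np.uint8);b[:,:310]=0;b[:,400:]=0
n,_,st,ce=cv2.connectedComponentsWithStats(b);print('raised tab',[st[i].tolist() for i in range(1,n) if st[i][4]>10])
f=-.3
for dx,dz in((-2,1.5),(-4,3),(-6,3)):
    r=arm.move_linear(W(150*np.sin(f)+dx,-30,170+dz),velocity=30,threshold=12)
    s=arm.get_state();print(dx,r,np.round(s['wrist_force'],1),s['eef_pos'])
    if r: break
arm.sleep(1);chk()
```

```text
raised tab [[350, 210, 5, 22, 98]]
-2 False [ 6.7  0.2 -4.5] [522.70658004 -56.88856443 171.04027035]
-4 False [ 17.3   1.4 -19.6] [521.58941089 -56.93400948 171.82213179]
-6 False [ 26.5   2.5 -23.6] [521.33384037 -57.01255389 172.13708406]
scene [([259, 228, 18, 9, 132], [267.6, 231.6]), ([289, 229, 20, 9, 161], [298.5, 232.6])]
0 [251.1 256.7] [277.8 257.6] [304.6 258.6] | 0.5 [256.6 235.1] [281.7 235.9] [307.  236.8] | 0.6 [257.7 232.9] [282.5 233.8] [307.4 234.6] | 
top []
0 [363.6 204. ] [342.4 205.4] [321.3 206.8] | 0.5 [366.  233.8] [344.7 235.2] [323.4 236.6] | 0.6 [366.3 239.9] [345.  241.3] [323.8 242.7] | 
[[334, 275, 8, 29, 133], [359, 276, 6, 29, 101]]
[[349, 233, 5, 14, 53]]
tab pred [351.2678476  222.29926504] [350.12635306 243.99893985]
[ 27.    2.7 -23.1] [521.33105203 -56.99272421 172.13659956] 16.382385690310535 31.159131824970245 30.3667
```

The lever is at its stop: the arm position stalls, and the tab has dropped 23 px against 22 expected. I'll ease the preload, let things settle and hand in.

Run:
```python
from chk import *
arm.move_linear(W(150*np.sin(-.3)-3.5,-30,172),velocity=20)
arm.sleep(1.5);chk()
s=arm.get_state()
if s['wrist_force'][0]>4: print(arm.sign_off())
```

```text
scene [([259, 228, 18, 9, 136], [267.8, 231.6]), ([289, 229, 20, 9, 161], [298.5, 232.6])]
0 [251.1 256.7] [277.8 257.6] [304.6 258.6] | 0.5 [256.6 235.1] [281.7 235.9] [307.  236.8] | 0.6 [257.7 232.9] [282.5 233.8] [307.4 234.6] | 
top []
0 [363.6 204. ] [342.4 205.4] [321.3 206.8] | 0.5 [366.  233.8] [344.7 235.2] [323.4 236.6] | 0.6 [366.3 239.9] [345.  241.3] [323.8 242.7] | 
[[334, 275, 8, 29, 133], [359, 276, 6, 29, 101]]
[[349, 233, 5, 17, 61]]
tab pred [351.2678476  222.29926504] [350.12635306 243.99893985]
[ 9.3  2.2 -1.7] [521.81012792 -56.97815329 171.86781943] 16.715782749563953 32.79020011425018 32.25
the job is handed in; nothing more can be done
None
```

I handed in the job at about 32 s: the yellow basket hangs on the hook lowered into the well, the catch is at its stop after a first sweep that missed it, and the lever is held at its stop; the verdict wasn't shown, and I viewed 11 pictures against the limit of 10.

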